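# Raise the test dock's guard arm and slide the jig home

### The arm

A 6-joint arm with a two-finger parallel gripper is mounted at the origin on the work surface. World frame = base frame: x ahead of the robot, y to its left, z up, the work surface at z = 0. Lengths are in m, angles in rad, forces in N, time in s.
With the tool pointing down it reaches from about 0.325 to 0.775 m from the base axis. Payload 5.5 kg.
Tool frame: the origin (TCP) lies on the centre line of the jaws, within the pads' length; the fingertips stand 22 mm ahead of it and the grasp point (between the pads) lies 3 mm ahead of it; z points along the fingers, y is the direction in which the jaws open and shut (so a half turn about z gives the same grasp; the last joint's range is limited). The gripper opens to 88 mm and grips with 3 to 60 N. Pads are 20 mm wide; open, the fingers measure 115 mm over their backs; the gripper's body (75 mm by 178 mm) begins 61 mm behind the grasp point.
Start: joints at [-1.341, 0.091, 1.231, -0, 1.82, -0.057], TCP at [0.17, -0.576, 0.245] pointing down, gripper open.
Joint ranges: [-2.87, 2.87], [-0.86, 2.18], [0.17, 2.46], [-1.51, 4.65], [0.06, 2.69], [-2.65, 2.65]. Speed limits (rad/s): [2.57, 2.57, 3.01, 3.14, 3.14, 3.14].

### API

Orientations are given as a unit quaternion [x, y, z, w].
In Python, from station import arm gives the robot as it stands. Calls block until the motion is done:
- arm.move_to(position, orientation): joint-space move of the TCP to a pose.
- arm.servo_line(position, rotation=None, feed=0.15): straight line of the TCP; rotation=None keeps the orientation; feed is the mean speed in m/s.
- arm.movej(angles): joint-space move.
- arm.open_gripper() and arm.grab(): open the fingers fully, or close them until they stop; the grip force is fixed at half the most.
- arm.wait(seconds).
- arm.solve_ik(position, orientation): joint angles nearest the present ones, or None.
- arm.state(): the state.
- arm.grab_frame(name): name is "scene" or "top" or "wrist"; returns a dict with "pixels" (420x560x3 uint8, blue, green, red), "fov_y" (degrees; the focal length in pixels is half the picture's height over the tangent of half this angle, whatever the lens; pixels are square), "cx", "cy" (the principal point, pixels), "pose" (4x4, takes a point from camera to world coordinates). Camera axes: x right, y down, z forward; pixel columns grow to the right and rows downward; lengths in m; the calibration is good to about 2 mm. A picture is of the moment at which its call begins. There is no depth.
A pose or a line that the arm cannot do raises arm.IKError and nothing moves.
- arm.hand_in(): hands the job in, once; it reports no verdict.
The state is a dict: "clock": time; "joints": joint angles; "qd": joint speeds; "effort": joint torques, N m; "tool_pos": TCP position; "orientation": TCP orientation; "contact_force": force on the tool from outside, world axes, zero at the start; "moment": the same for the moment, N m; "finger_gap": finger opening in m.
Only numpy, scipy, OpenCV 4.12 (cv2) and the standard library are available. Lean on these libraries where they do the work, as an engineer would, in place of code of your own. Each camera call takes 0.05 s, during which the arm holds its last target. There are 200 camera calls.

### The job

Push the lowered guard arm of the test dock up past its balance point so that it stays raised by itself. Then push the jig that carries the small gripper along its lane, under the raised arm, until it is fully home against the end stop. Slide the jig, do not lift it, and leave the other things on the bench where they are.

Things in the scene. Friction and masses are not known exactly. Their poses are not given: they have to be found in the camera images.
- dock: Fixed test dock: dark steel plate 330 x 360 mm, 8 mm thick, with a lane, end stop and grey hinge post. Origin at bench level on the lane's centre line, below the lowered guard bar; x runs along the lane to the end stop (away from the robot), y left, z up. Plate: x -210 to +120 mm, y -190 to +170. Post at y +100 mm, x +14 to +51, top z 138.
- lane_stop (a point): Centre of the end stop's face, which looks back along the lane: dock x +86, y 0, z 23 mm; the stop's top is at z 38 mm. The lane is the plate's top (z 8 mm) between two aluminium rails 10 mm thick, inner faces at dock y -42 and +42 mm, top z 23 mm, from x -205 to +95 mm.
- guard (a joint): Guard arm angle in rad: 0 = lowered, bar level across the lane; 1.4 = fully raised, nearly upright; both ends are stops. Balanced by a steel weight: left free it falls back to 0 below about 0.75 (the balance point) and swings on to 1.4 by itself above it, damped, in a few seconds. About 1 N upwards at guard_push raises it.
- guard_hinge (a point): Centre of the guard's hinge, dock x 0, y +100, z 110 mm; the axis runs along dock x. The bar is a 14 x 14 mm aluminium tube centred on the hinge, 276 mm long, running to the right (dock -y) when lowered. The tip rises as the joint grows.
- guard_weight (a point): Centre of the round steel counterweight (44 mm diameter, 30 mm long), on a stub 70 mm from the hinge at 115 degrees from the bar: above and a little left of the hinge when lowered, out to the left at about hinge height when raised.
- guard_push (a point): Place to push the bar up from below: middle of its underside, 245 mm from the hinge; at dock x 0, y -145, z 103 mm when lowered (95 mm above the plate), beside the lane. It moves and turns with the bar.
- jig: Loose jig, about 0.5 kg, sliding in the lane: aluminium sled 140 mm long (x), 80 wide, 10 thick, with an upright back plate and a small white gripper on it. Origin at the centre of its underside, x forwards along the lane, z up. Starts 90 to 145 mm short of home, in front of the bar; home against the end stop its origin is at dock x +16 mm.
- jig_gripper (a point): Top of the small white two-finger gripper on its black servo block, which is fixed to the jig's front half: jig x +35, z +125 mm; it fills jig x +15 to +55, y -22 to +22 mm. Too tall to pass under the lowered bar.
- jig_back (a point): Centre of the rear face of the jig's upright back plate (6 mm thick, 60 mm wide, top 52 mm above the sled's underside), where it is pushed: jig x -70, z +31 mm; the face looks back along the lane. Home, it lies at dock x -54 mm, still in front of the bar.
- servo: Bystander: black servo motor 20 x 54 x 44 mm standing on the dock plate right of the lane. Origin under its centre.
- screw_jar: Bystander: small clear jar with steel cap, 40 mm diameter, 50 mm high, on the dock plate left of the lane. Origin under its centre.
- screwdriver: Bystander: screwdriver 190 mm long lying on the bench in front of the dock, left.
- wrench: Bystander: wrench 170 mm long lying on the bench, right.
- mug: Bystander: white mug 80 mm diameter, 90 mm high, left. Origin under its centre.
- tray: Bystander: open red parts tray 160 x 120 x 45 mm, right. Origin under its centre.
- battery: Bystander: grey battery pack 70 x 35 x 25 mm, left. Origin under its centre.
There are look-alikes about, which are no part of the job. Leave any turquoise look-alike of the jig alone.

How it is judged:
On the way, in this order (a step that is already met when the one before it is completed fails the run):
1. the guard arm is pushed up past its balance point and stands raised (value of joint guard above 1.25 rad and x of jig in the frame of dock below -0.04 m), for 0.3 s.
2. the jig is pushed home against the end stop, with the guard still raised (value of joint guard above 1.25 rad and x of jig in the frame of dock above 0.012 m and y of jig in the frame of dock between -0.006 and 0.006 m and z of jig in the frame of dock below 0.011 m), for 0.2 s.
At the end, for the whole second after the job is handed in: The guard arm stands raised by itself (above 1.25 rad, at rest) and the jig rests flat in its lane within 4 mm of the end stop (all of step 2 and velocity of joint guard between -0.05 and 0.05 rad/s and linear speed of jig below 0.01 m/s); the robot touches nothing.
It fails at once if the jig is lifted (more than 10 mm off the lane) or tipped (z of jig in the frame of dock above 0.018 m or angle between jig's own z axis and vertical above 0.2 rad).
It fails at once if another loose thing on the bench or dock is moved by more than 20 mm (distance of any of servo, screw_jar, screwdriver, wrench, mug, tray, battery from where it was at the start of the episode above 0.02 m).
It also fails if it takes over 50 s, if anything falls off the work surface, if the arm or the gripper's body presses on something with over 40 N, if the wrist force passes 120 N, or if a joint passes its speed limit or range.

## Working session

There is one attempt and no reset: what is moved stays moved. The work goes in short steps, each a Python script; the robot and the scene stay as the last script left them, time stands still between calls to the robot, and variables do not carry over. Pictures are saved under pics/ and viewed, about 8 in all and at most 12, crops included, and the job is handed in when it is done.

```bash
mkdir -p pics; ls; cat > h.py <<'E'
import numpy as np, cv2, json
from station import arm
def shot(name,fn):
    f=arm.grab_frame(name); cv2.imwrite(f'pics/{fn}.png',f['pixels'])
    np.savez(f'pics/{fn}.npz',pose=f['pose'],c=[f['fov_y'],f['cx'],f['cy']]); return f
def load(fn):
    d=np.load(f'pics/{fn}.npz'); P=np.array(d['pose']); fov,cx,cy=d['c']; return P,210/np.tan(np.radians(fov)/2),cx,cy
def back(fn,u,v,z):
    P,f,cx,cy=load(fn); d=P[:3,:3]@np.array([(u-cx)/f,(v-cy)/f,1]); return P[:3,3]+d*(z-P[2,3])/d[2]
def proj(fn,p):
    P,f,cx,cy=load(fn); q=P[:3,:3].T@(np.array(p)-P[:3,3]); return np.array([cx+f*q[0]/q[2],cy+f*q[1]/q[2]])
E
python3 - <<'E'
from h import *
for n in ['scene','top']:
    f=shot(n,n+'0'); print(n,f['fov_y'],f['cx'],f['cy'],np.round(f['pose'],3).tolist())
a=[cv2.imread(f'pics/{n}0.png') for n in('scene','top')]
for n,i in zip(('scene','top'),a): cv2.imwrite(f'pics/{n}0b.png',cv2.resize(i,(800,600),interpolation=cv2.INTER_CUBIC))
print(arm.state())
E
```

```text
pics
scene 51.813389170683315 284.0726419648712 213.4741953457899 [[-0.868, 0.261, -0.422, 1.027], [0.497, 0.476, -0.725, 0.895], [0.012, -0.839, -0.543, 0.784], [0.0, 0.0, 0.0, 1.0]]
top 53.713591091886826 282.64561222188564 209.24645163111276 [[0.019, -0.995, 0.101, 0.391], [-1.0, -0.019, 0.001, 0.02], [0.001, -0.101, -0.995, 1.409], [0.0, 0.0, 0.0, 1.0]]
{'clock': 0.1, 'joints': array([-1.34068076e+00,  9.17871204e-02,  1.23177729e+00, -9.56294166e-06,
        1.81983709e+00, -5.67151160e-02]), 'qd': array([ 0.00058827,  0.00011737, -0.00285513,  0.00012275,  0.00051422,
        0.00149179]), 'effort': array([ 2.83476664e-03, -4.47860026e+01, -4.07569671e+01,  7.00584683e-02,
        2.84339301e-02, -1.12739428e-04]), 'tool_pos': array([ 0.16967913, -0.57525274,  0.24361114]), 'orientation': array([ 9.89733397e-01,  1.42923000e-01, -8.29327044e-05, -9.00620088e-04]), 'contact_force': array([ 0.25277976, -0.61804027,  0.12634021]), 'moment': array([-0.03620386,  0.00658456, -0.01452577]), 'finger_gap': 0.08805264875589071}
```

View pics/top0b.png

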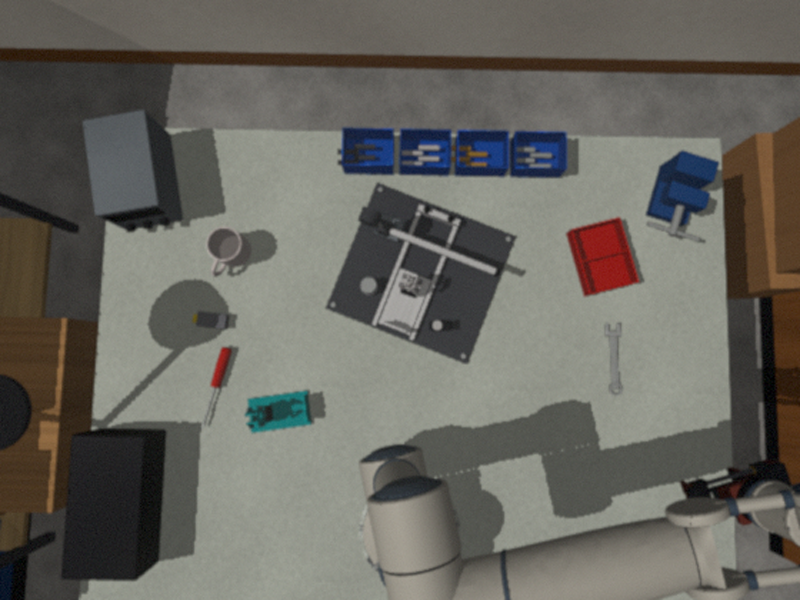

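View pics/scene0b.png

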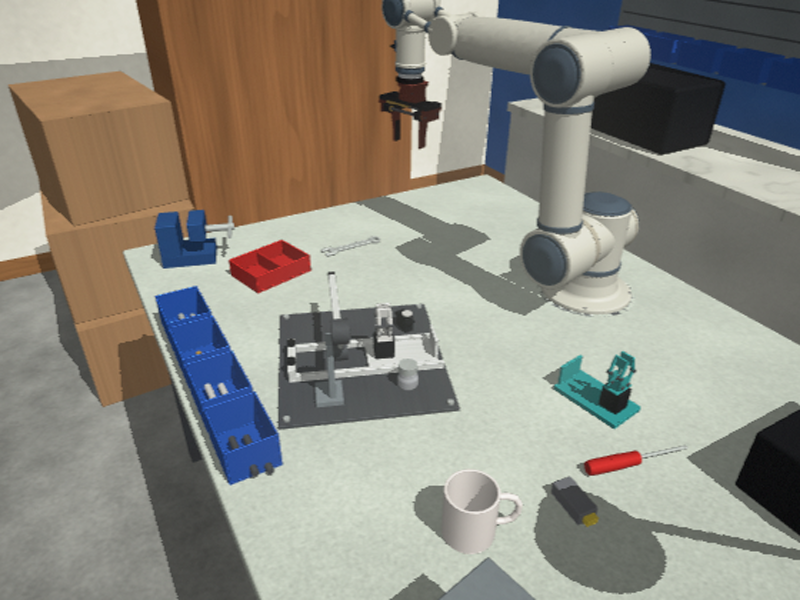

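The top picture (800x600 copy) shows the dock plate with corners at (378,184), (516,235), (466,362) and (328,307). The guard bar runs from (390,232) to (496,270), and the white/aluminium jig is in the lane at (405,300).

Candidates for the jig: the white one in the lane at top (405,300), and the turquoise look-alike on the bench at top (280,410), scene (600,395). I choose the white one in the lane. I'll fit the dock pose and check it in a close crop.

```bash
cat >> h.py <<'E'
def dockT(q):
    x,y,a=q; c,s=np.cos(a),np.sin(a)
    return lambda p: np.array([x+c*p[0]-s*p[1], y+s*p[0]+c*p[1], p[2]])
E
python3 - <<'E'
from h import *
from scipy.optimize import least_squares
px=np.array([(378,184),(516,235),(466,362),(328,307)])*.7
c=[(.12,.17,.008),(.12,-.19,.008),(-.21,-.19,.008),(-.21,.17,.008)]
r=least_squares(lambda q:np.ravel([proj('top0',dockT(q)(p))-u for p,u in zip(c,px)]),[.6,0,-.3])
print(r.x,np.round(r.fun,1)); np.save('dock.npy',r.x)
D=dockT(r.x)
im=cv2.imread('pics/top0.png'); K=6; x0,y0=220,120; cr=cv2.resize(im[y0:y0+140,x0:x0+150],None,fx=5,fy=4.2 if 0 else 5,interpolation=cv2.INTER_CUBIC)[:600]
def mark(p,col,t=''):
    u=((proj('top0',D(p))-[x0,y0]+.5)*5).astype(int); cv2.circle(cr,tuple(u.tolist()),4,col,1); cv2.putText(cr,t,tuple((u+5).tolist()),0,.4,col,1)
for p in c: mark(p,(0,0,255))
for y in(-.042,.042):
    for x in(-.205,.095): mark((x,y,.023),(0,255,255))
mark((0,.1,.117),(0,255,0),'hinge');mark((0,-.176,.117),(0,255,0),'tip');mark((.086,0,.038),(255,0,0),'stop')
for x in (-.09,-.13): mark((x+.035,0,.125),(255,0,255),'g%d'%(x*1000)); mark((x-.07,0,.052),(255,255,0),'b%d'%(x*1000))
cv2.imwrite('pics/crop1.png',cr); print(D((0,-.145,.103)),D((.086,0,.02)))
E
```

```text
[ 0.64588199 -0.02607032 -0.35577149] [-0.3 -1.7  0.5  0.   1.3  1.1 -1.4  0.5]
[ 0.59537651 -0.16199013  0.103     ] [ 0.7264965  -0.05602529  0.02      ]
```

View pics/crop1.png

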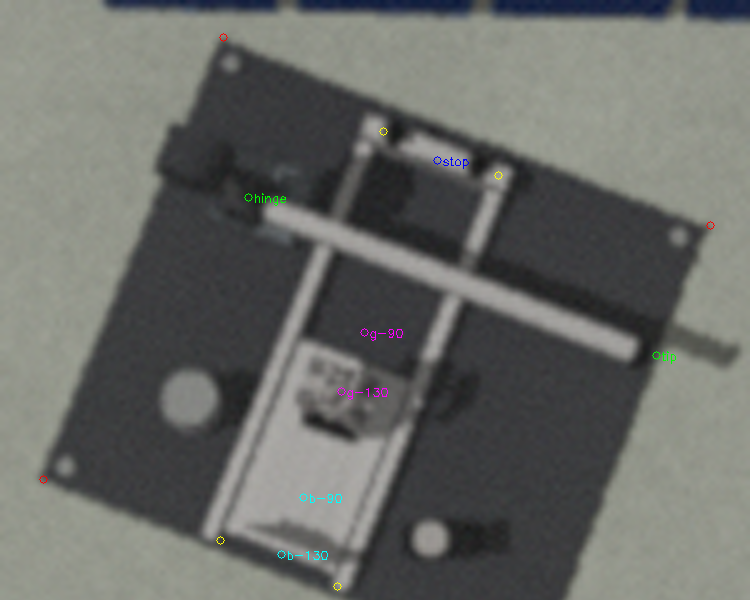

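The crop confirms the white jig in the lane, just in front of the bar. The model overlay agrees to about 4 mm. Next I'll take one wrist view over the dock to refine the fit.

```bash
cat >> h.py <<'E'
from scipy.spatial.transform import Rotation as R
def quat(yaw,pitch):  # tool z along dock x (yaw), pitched below horizontal; tool y horizontal
    z=np.array([np.cos(yaw)*np.cos(pitch),np.sin(yaw)*np.cos(pitch),-np.sin(pitch)]); y=np.array([-np.sin(yaw),np.cos(yaw),0])
    return R.from_matrix(np.c_[np.cross(y,z),y,z]).as_quat()
def quatb(yaw,pitch): return (R.from_quat(quat(yaw,pitch))*R.from_euler('z',np.pi)).as_quat()
E
python3 - <<'E'
from h import *
q=np.load('dock.npy'); D=dockT(q)
for f in (quat,quatb):
  for p,pit in (((-.13,0,.36),np.pi/2),((-.03,-.145,.08),.6),((-.03,-.145,.08),.3),((-.03,-.09,.25),.6),((-.23,0,.05),np.pi/2)):
    s=arm.solve_ik(D(p),f(q[2],pit)); print(f.__name__,p,pit,None if s is None else np.round(s,2))
print('servo',back('top0',220+430/5,120+540/5,.052),'jar',back('top0',220+190/5,120+400/5,.058))
try: arm.move_to(D((-.13,-.0,.36)),quat(q[2],np.pi/2))
except arm.IKError as e: print(e); arm.move_to(D((-.13,-.0,.36)),quatb(q[2],np.pi/2))
f=shot('wrist','w1'); cv2.imwrite('pics/w1b.png',cv2.resize(f['pixels'],(800,600),interpolation=cv2.INTER_CUBIC)); print(np.round(f['pose'],3),arm.state()['clock'])
E
```

```text
quat (-0.13, 0, 0.36) 1.5707963267948966 [-0.03 -0.06  1.17 -0.    2.03 -1.24]
quat (-0.03, -0.145, 0.08) 0.6 [-0.29 -0.61  2.37 -0.14  0.42 -1.41]
quat (-0.03, -0.145, 0.08) 0.3 None
quat (-0.03, -0.09, 0.25) 0.6 [-0.12 -0.68  2.1  -0.28  0.78 -1.24]
quat (-0.23, 0, 0.05) 1.5707963267948966 [ 0.05 -0.32  1.96 -0.    1.51 -1.17]
quatb (-0.13, 0, 0.36) 1.5707963267948966 [-0.03 -0.06  1.17 -0.    2.03  1.9 ]
quatb (-0.03, -0.145, 0.08) 0.6 [-0.29 -0.61  2.37 -0.14  0.42  1.74]
quatb (-0.03, -0.145, 0.08) 0.3 None
quatb (-0.03, -0.09, 0.25) 0.6 [-0.12 -0.68  2.1  -0.28  0.78  1.9 ]
quatb (-0.23, 0, 0.05) 1.5707963267948966 [ 0.05 -0.32  1.96 -0.    1.51  1.97]
servo [ 0.46800421 -0.05534406  0.052     ] jar [0.55656915 0.10369152 0.058     ]
[[ 0.35   0.908  0.231  0.462]
 [ 0.937 -0.339 -0.087  0.043]
 [-0.001  0.246 -0.969  0.5  ]
 [ 0.     0.     0.     1.   ]] 2.6417
```

View pics/w1b.png

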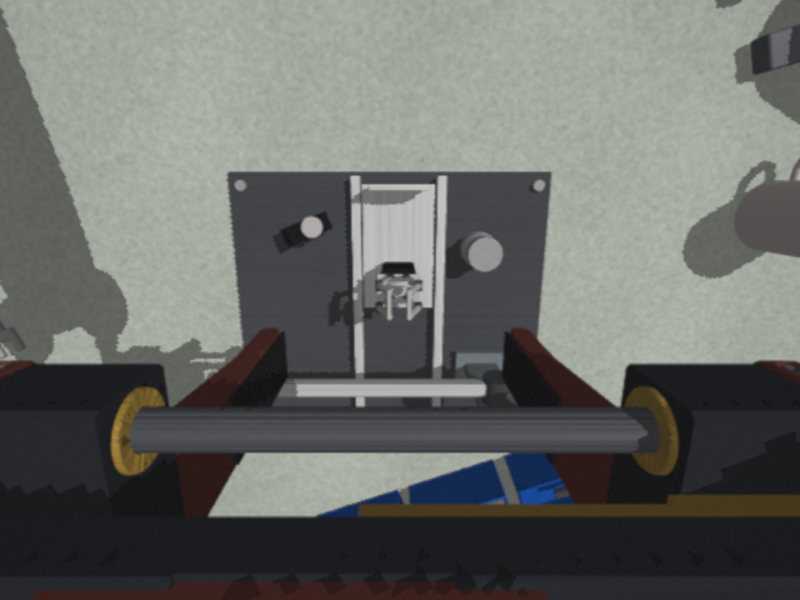

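The wrist view shows the near plate corners at (229,172) and (551,172), the inner rail edges at about (361,178) and (437,178), the bar's centre line at v≈388, the jig's back-plate top at v≈185 and the servo at (312,228). I'll refit with these points.

```bash
python3 - <<'E'
from h import *
from scipy.optimize import least_squares
o=[(c,np.array(u)*.7) for c,u in [((-.21,-.19,.008),(229,172)),((-.21,.17,.008),(551,172)),((-.205,-.042,.023),(361,177)),((-.205,.042,.023),(437,177))]]
q0=np.load('dock.npy')
def f(q):
    D=dockT(q); r=[proj('w1',D(c))-u for c,u in o]
    return np.r_[np.ravel(r),proj('w1',D((0,-.03,.117)))[1]-388*.7]
r=least_squares(f,q0); print(r.x,q0,np.round(r.fun,1)); q=r.x; np.save('dock.npy',q); D=dockT(q)
print('bar w',proj('w1',D((0,-.176,.117)))/.7,proj('w1',D((0,.1,.117)))/.7)
for c in [(.12,.17,.008),(.12,-.19,.008),(-.21,-.19,.008),(-.21,.17,.008)]: print('top',proj('top0',D(c))/.7)
def inv(p): c,s=np.cos(q[2]),np.sin(q[2]); d=p[:2]-q[:2]; return c*d[0]+s*d[1],-s*d[0]+c*d[1]
print('jigback',inv(back('w1',398*.7,185*.7,.060)),'servo',inv(back('w1',312*.7,228*.7,.052)),'gripper',inv(back('w1',400*.7,290*.7,.133)))
E
```

```text
[ 0.64838075 -0.02125361 -0.35858621] [ 0.64588199 -0.02607032 -0.35577149] [-1.2 -0.4  1.1 -0.1 -0.7 -0.7  0.8 -0.6  2.1]
bar w [219.80949652 390.77755489] [501.18676527 391.17948708]
top [375.74768616 180.35003731]
top [514.72601262 234.21393812]
top [465.4348964  362.58099553]
top [323.8593471  306.32827341]
jigback (np.float64(-0.1958265802876456), np.float64(-0.0014147653827904644)) servo (np.float64(-0.15229706974631593), np.float64(-0.09067189243378823)) gripper (np.float64(-0.1060824956973136), np.float64(7.23111805865928e-05))
```

```bash
cat > guard.py <<'E'
from h import *
q=np.load('dock.npy'); D=dockT(q); pit=.6; Q=quat(q[2],pit)
def tcp(th,h=.015,x=.0):
    b=np.array([-np.cos(th),np.sin(th)]); n=np.array([-np.sin(th),-np.cos(th)])
    yz=np.array([.1,.110])+.245*b+(.007+h)*n
    return np.array([x,yz[0],yz[1]])
start=np.array([0,-.145,.068]); ax=np.array([np.cos(pit),0,-np.sin(pit)])
ths=np.arange(.1,1.06,.1)
E
python3 - <<'E'
from guard import *
pts=[start-.10*ax,start]+[tcp(t) for t in ths]
for p in pts:
    s=arm.solve_ik(D(p),Q); print(np.round(p,3),None if s is None else np.round(s,2))
arm.grab()
arm.move_to(D((-.16,-.145,.30)),Q)
arm.servo_line(D(pts[0]),feed=.15); arm.servo_line(D(start),feed=.08)
s=arm.state(); print(s['clock'],s['contact_force'],s['finger_gap'],s['tool_pos']-D(start))
f=shot('scene','s2'); cv2.imwrite('pics/s2b.png',cv2.resize(f['pixels'][170:340,150:370],None,fx=3.5,fy=3.5,interpolation=cv2.INTER_CUBIC))
E
```

```text
[-0.083 -0.145  0.124] None
[ 0.    -0.145  0.068] [-0.28 -0.46  2.29 -0.2   0.35 -1.33]
[ 0.    -0.146  0.113] [-0.28 -0.53  2.26 -0.15  0.45 -1.39]
[ 0.    -0.144  0.137] [-0.27 -0.56  2.23 -0.14  0.51 -1.4 ]
[ 0.    -0.141  0.161] [-0.26 -0.58  2.2  -0.15  0.56 -1.39]
[ 0.    -0.134  0.185] [-0.25 -0.59  2.16 -0.16  0.61 -1.37]
[ 0.    -0.126  0.208] [-0.22 -0.6   2.12 -0.19  0.66 -1.34]
[ 0.    -0.115  0.23 ] [-0.19 -0.6   2.08 -0.22  0.7  -1.31]
[ 0.    -0.102  0.251] [-0.15 -0.59  2.04 -0.25  0.74 -1.27]
[ 0.    -0.086  0.27 ] [-0.11 -0.58  2.   -0.29  0.78 -1.22]
[ 0.    -0.07   0.288] [-0.07 -0.56  1.96 -0.33  0.82 -1.18]
[ 0.    -0.051  0.304] [-0.02 -0.53  1.91 -0.37  0.85 -1.13]Traceback (most recent call last):
  File "<stdin>", line 6, in <module>
station.IKError: the arm cannot take that pose within its joint ranges
```

```bash
python3 - <<'E'
from guard import *
w=[(0,-.24,.24),(0,-.24,.068)]
ok=all(arm.solve_ik(D(p),Q) is not None for p in w); print(ok)
if ok:
    arm.move_to(D((0,-.24,.30)),Q) if arm.solve_ik(D((0,-.24,.30)),Q) is not None else arm.move_to(D(w[0]),Q)
    arm.servo_line(D(w[1]),feed=.12); arm.servo_line(D(start),feed=.08)
s=arm.state(); print(s['clock'],s['contact_force'],s['finger_gap'],s['tool_pos']-D(start))
f=shot('scene','s2'); cv2.imwrite('pics/s2b.png',cv2.resize(f['pixels'][130:300,150:370],None,fx=3.5,fy=3.5,interpolation=cv2.INTER_CUBIC))
E
```

```text
True
8.4917 [-0.23457991  0.06993035 -0.35321059] 0.0005729588039220082 [-4.04761927e-05 -1.63518606e-04  7.33144950e-05]
```

View pics/s2b.png

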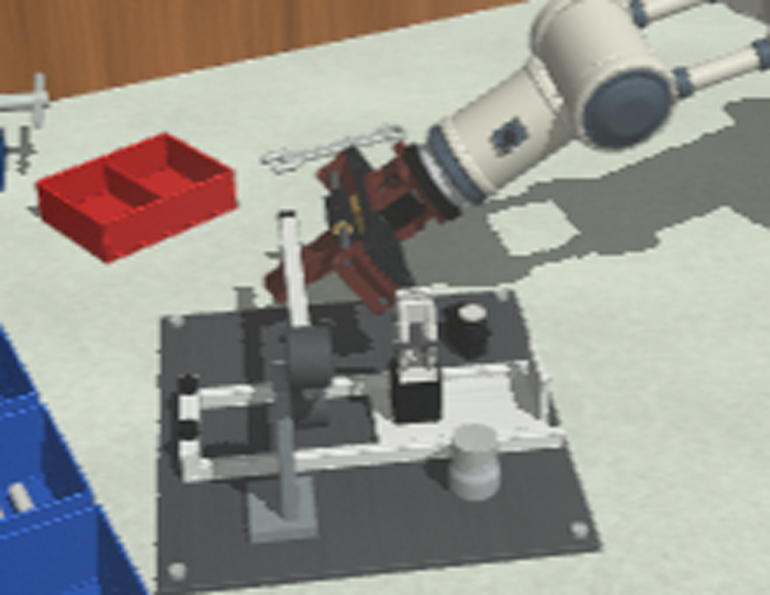

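The finger pokes through under the bar near its tip at (275,285). The gripper body's left end, at (375,285), clears the jig's gripper. Now I raise it along the arc.

```bash
python3 - <<'E'
from guard import *
for t in ths:
    arm.servo_line(D(tcp(t)),feed=.08)
    s=arm.state(); print(round(t,2),round(s['clock'],2),np.round(s['contact_force'],1))
    if np.linalg.norm(s['contact_force'])>12: break
arm.wait(1.5)
f=shot('scene','s3'); cv2.imwrite('pics/s3b.png',cv2.resize(f['pixels'][100:300,120:370],None,fx=3,fy=3,interpolation=cv2.INTER_CUBIC))
E
```

```text
0.1 9.25 [ 0.6 -0.6 -0.8]
0.2 9.71 [ 0.2 -0.9 -0.7]
0.3 10.17 [ 0.  -0.4 -1. ]
0.4 10.62 [-0.3 -0.4 -0.4]
0.5 11.08 [-0.7  0.2 -0.8]
0.6 11.54 [-0.5  0.4 -0. ]
0.7 12.0 [-0.5  0.7 -0.4]
0.8 12.46 [0.2 0.7 0.2]
0.9 12.92 [ 0.2 -1.3  0.2]
1.0 13.38 [ 0.3 -0.   0.2]
```

View pics/s3b.png

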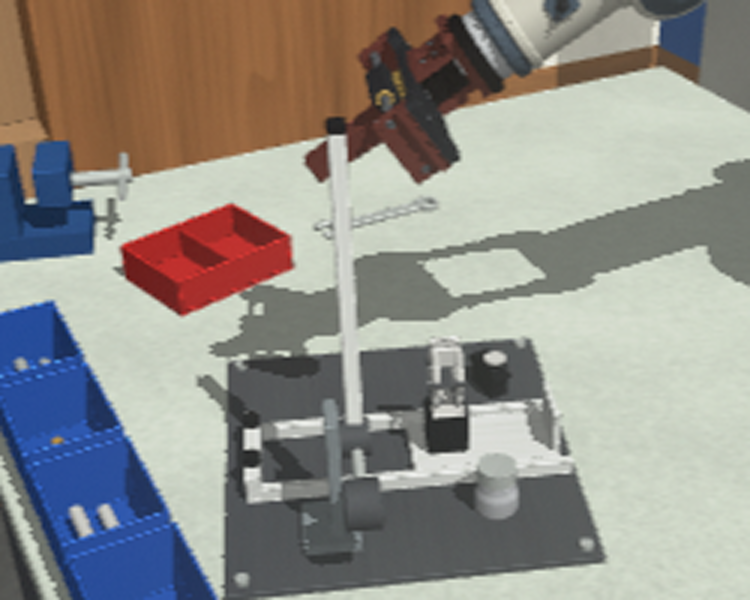

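Guard looks upright, tip at (337,120) in the crop. I'll check that numerically, retreat, then set up behind the jig.

```bash
cat > push.py <<'E'
from h import *
q=np.load('dock.npy'); D=dockT(q); pit=1.3; Q=quat(q[2],pit)
ax=np.array([np.cos(pit),0,-np.sin(pit)])
def tcp(xf,y=0,ztip=.032):  # xf: dock x of finger front face near the tip (pad half width 10)
    tip=np.array([xf-.010*np.sin(pit)-.0,y,ztip]); return tip-.022*ax
E
python3 - <<'E'
from push import *
for t in (1.2,1.3,1.4):
    print(t,proj('s3',D((0,.1-.276*np.cos(t),.11+.276*np.sin(t)))),'seen',120+337/3,100+122/3)
for p in (tcp(-.24,ztip=.2),tcp(-.24),tcp(-.05)): print(arm.solve_ik(D(p),Q) is not None)
s=arm.state(); p=s['tool_pos']
arm.servo_line(D((0,-.13,.32)),feed=.15)
arm.move_to(D(tcp(-.24,ztip=.2)),Q); arm.servo_line(D(tcp(-.24)),feed=.12)
arm.servo_line(D(tcp(-.205)),feed=.06)
x=-.205; f0=np.array(arm.state()['contact_force'])
d=np.array([np.cos(q[2]),np.sin(q[2]),0])
while x<-.10:
    x+=.012; arm.servo_line(D(tcp(x)),feed=.05); s=arm.state(); f=-(s['contact_force']-f0)@d
    print(round(x,3),round(s['clock'],2),np.round(f,1),np.round(s['contact_force'],1))
    if f>10: break
f=shot('scene','s4'); cv2.imwrite('pics/s4b.png',cv2.resize(f['pixels'][100:300,120:370],None,fx=3,fy=3,interpolation=cv2.INTER_CUBIC))
E
```

```text
1.2 [230.03099118 136.98488332] seen 232.33333333333331 140.66666666666666
1.3 [230.45496658 137.87581272] seen 232.33333333333331 140.66666666666666
1.4 [230.98351772 140.01269873] seen 232.33333333333331 140.66666666666666
True
True
True
-0.193 19.46 -0.6 [ 0.8  0.8 -0.1]
-0.181 19.85 0.0 [-0.3 -0.4  1.3]
-0.169 20.24 0.4 [-0.3  0.5 -0.3]
-0.157 20.63 -1.4 [ 1.3 -0.4  0.1]
-0.145 21.02 0.7 [-0.7  0.4 -0.5]
-0.133 21.42 -0.8 [ 0.6 -0.4  0. ]
-0.121 21.81 0.5 [-0.6  0.3  0.2]
-0.109 22.2 0.3 [-0.3  0.2  0.1]
-0.097 22.59 -0.6 [ 0.3 -0.8 -0.4]
```

View pics/s4b.png

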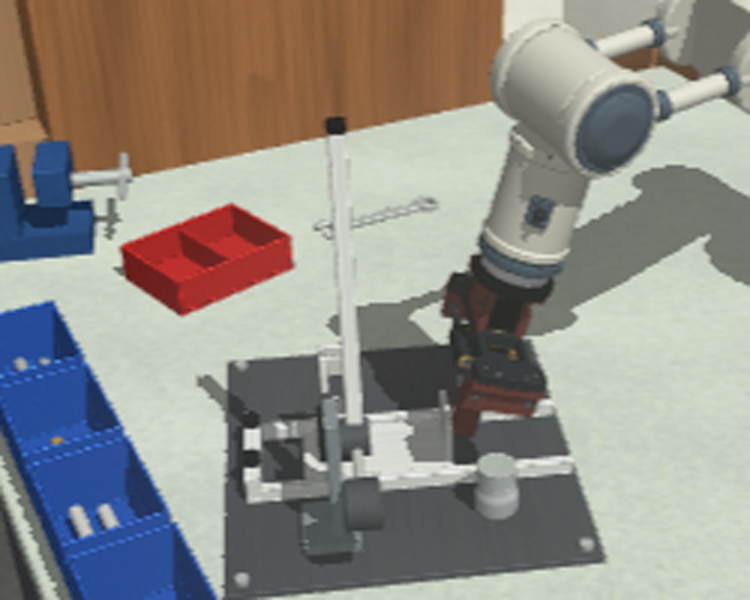

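The jig slides under the raised arm, with its gripper now at (320,370) behind the bar and its back plate at (445,420). I'll carry on to the stop in finer steps, watching the force.

```bash
python3 - <<'E'
from push import *
x=-.097; d=np.array([np.cos(q[2]),np.sin(q[2]),0])
while x<-.040:
    x+=.004 if x<-.07 else .0015
    arm.servo_line(D(tcp(x)),feed=.03); s=arm.state(); f=-s['contact_force']@d
    if x>-.072: print(round(x,4),round(s['clock'],2),np.round(f,1))
    if f>6: break
arm.wait(.3); print(arm.state()['contact_force'])
f=shot('scene','s5'); cv2.imwrite('pics/s5b.png',cv2.resize(f['pixels'][100:300,120:370],None,fx=3,fy=3,interpolation=cv2.INTER_CUBIC))
E
```

```text
-0.069 24.62 0.4
-0.0675 24.88 1.2
-0.066 25.12 1.5
-0.0645 25.38 0.6
-0.063 25.62 0.5
-0.0615 25.88 0.6
-0.06 26.12 0.7
-0.0585 26.38 1.2
-0.057 26.62 1.9
-0.0555 26.88 5.9
-0.054 27.12 13.4
[-12.72512471   2.92914038   7.21306229]
```

View pics/s5b.png

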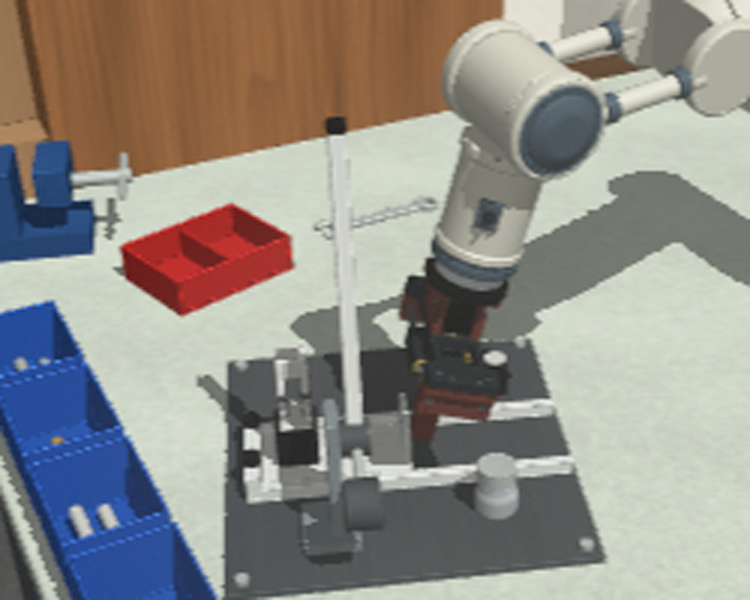

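The force rose sharply at finger x ≈ −55 mm, against a predicted −54 mm when home, and the sled's front is at the stop at (265,455). Back off and check from the top camera.

```bash
python3 - <<'E'
from push import *
arm.servo_line(D(tcp(-.12)),feed=.06); arm.servo_line(D(tcp(-.16,ztip=.30)),feed=.15)
arm.move_to(D((-.13,0,.36)),quat(q[2],np.pi/2)); arm.wait(.5)
f=shot('wrist','w2'); a=cv2.resize(f['pixels'],(800,600),interpolation=cv2.INTER_CUBIC)[150:420,200:600]
cv2.imwrite('pics/w2b.png',cv2.resize(a,None,fx=2,fy=2))
g=shot('scene','s6'); print('scene diff s5->s6 around jig/bar',np.abs(g['pixels'][140:270,195:240].astype(int)-cv2.imread('pics/s5.png')[140:270,195:240]).mean())
for p in((-.054,-.03,.06),(-.054,.03,.06),(-.048,0,.06)): print(((proj('w2',D(p))/.7)-[200,150])*2)
s=arm.state(); print(s['clock'],s['contact_force'])
E
```

```text
scene diff s5->s6 around jig/bar 13.571566951566952
[329.90273118 340.26467955]
[440.98905793 340.31216274]
[385.45037371 350.83902378]
31.7667 [-0.07714985  0.07182326 -1.0208954 ]
```

View pics/w2b.png

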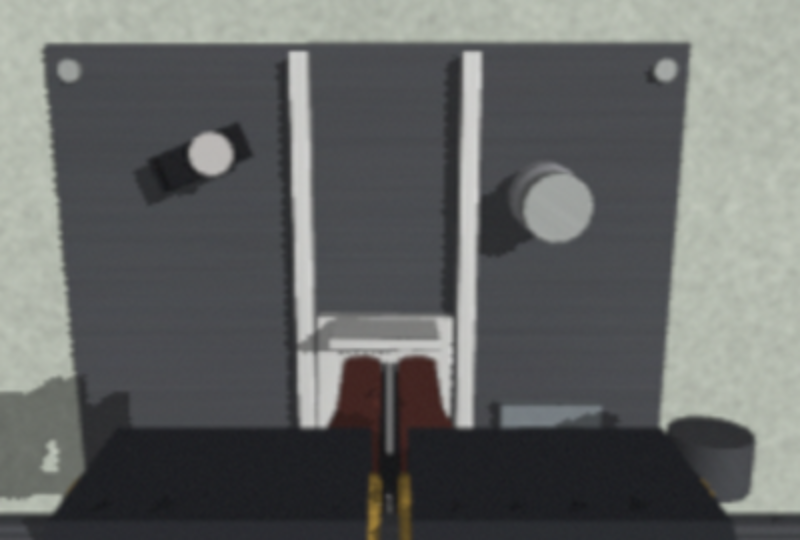

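The wrist view shows the back plate's top strip at v≈339–350, against a home prediction of 340–351. The servo and jar have not moved. The scene difference of 13.6 may be arm shadow, so I'll check the final scene picture.

```bash
python3 -c "
import cv2
cv2.imwrite('pics/s6b.png',cv2.resize(cv2.imread('pics/s6.png')[100:300,120:370],None,fx=3,fy=3,interpolation=cv2.INTER_CUBIC))"
```

```text
(no output)
```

View pics/s6b.png

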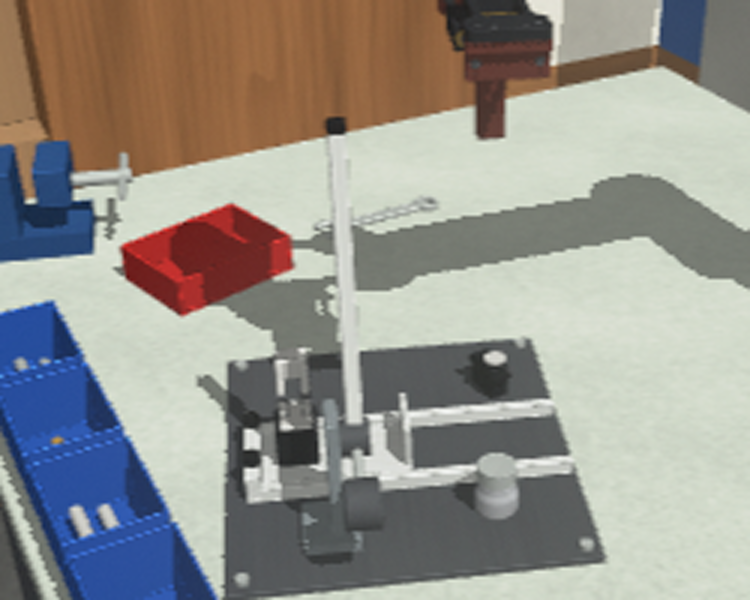

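The bar is still upright with its tip at (337,120), unchanged. The jig is at the stop, the other things are in place, and the robot is clear, so the difference was only shadow. I'm handing in.

```bash
python3 -c "
from station import arm
print(arm.hand_in())"
```

```text
the job is handed in; nothing more can be done
None
```

I pushed the guard arm up past its balance point and it stayed raised by itself. I then slid the jig under it against the end stop, backed the robot clear and handed the job in at about 32 s.

**Guard:** In the scene picture its tip lay within about 1.5 px of where 1.4 rad predicts. At that camera angle 1.2 and 1.3 rad predict almost the same place, so this check is weak. The upright look and the counterweight's position out to the left agree with fully raised. The tip was still in the same place in the last picture.

**Jig:** The pushing force rose sharply, from 2 to 13 N, with the finger at dock x of about −55 mm. The predicted home position is −54 mm. After I backed off, the back plate's top edge was within about 1 px of its home prediction.

**Other things:** The servo, jar, tray and wrench looked unmoved in the last pictures. I did not recheck the mug, battery, screwdriver or turquoise look-alike, but the arm never worked near them.

**Disagreements and failures:**
- The first dock fit, from the top camera, differed from the wrist-camera fit by about 5 mm. I used the wrist fit.
- One planned approach pose was out of joint range, so I came in under the bar from its tip side instead.
- The picture difference between the last two scene pictures was large, but the final picture showed that it was only the arm and its shadow.

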